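# Seat the drip plate on its pins and close the catch

## Robot

A 6-joint arm with a two-finger parallel gripper is mounted at the origin on a cart in front of the work surface, level with it; the furniture and walls round the work are solid. World frame = base frame: x ahead of the robot, y to its left, z up, the work surface at z = 0. Lengths are in m, angles in rad, forces in N, time in s.
With the tool pointing down it reaches from about 0.35 to 0.775 m from the base axis. Payload 7.3 kg.
Tool frame: the origin (TCP) lies midway between the tips of the shut fingers; the grasp point (between the pads) lies 19 mm behind it; z points along the fingers, y is the line along which they close (so a half turn about z gives the same grasp; the last joint's range is limited). The gripper opens to 92 mm and grips with 3 to 60 N. Pads are 19 mm wide; open, the fingers measure 130 mm over their backs; the gripper's body (75 mm by 190 mm) begins 47 mm behind the grasp point.
Start: joints at [-1.251, 0.342, 1.524, -0, 1.275, -0.146], TCP at [0.236, -0.469, 0.205] pointing down, gripper open.
Joint ranges: [-2.53, 2.53], [-0.77, 2.02], [0.04, 2.7], [-1, 4.14], [0.28, 2.66], [-3.11, 3.11]. Speed limits (rad/s): [2.57, 2.57, 3.14, 3.14, 3.14, 3.14].

## Interface

Orientations are given as [roll, pitch, yaw] about the fixed x, y, z axes, in that order (R = Rz(yaw) Ry(pitch) Rx(roll)).
In Python, from cell import monitor, vision, workorder gives the robot as it stands.
- The arm moves only by the tool move_arm, never from a script. Its argument "rows" is a list of rows, each a list of 5 numbers: the shift along the world's x, y, z in mm, then the turn about the world's z in rad, then the closure, from -1 (fully open) to 1 (shut). A call has 1 to 12 rows; each row shifts and turns the commanded pose from where the row before left it; what a row does not reach is not made up. A row lasts 1/10 s, in which the tool goes at most 50 mm and 8.59 degrees, less where a joint would pass 70% of its speed; a pose out of reach is approached as far as the arm can. A call is refused whole if a number of a shift passes 50 or a number of a turn 0.15, either way. A call with a gripper value outside its range is refused whole. The fingers move at their own pace and stop on an object; "newtons" is the grip in N (left out, the last holds). Time passes only in rows, so rows that do not move let the fingers close. It gives the time, the measured TCP pose, the force, the opening and the grip force at its end, in the units of the state.
- monitor.observe(): the state, without advancing time (a new reading comes with each control period).
- vision.read_camera(name): name is "scene" or "top" or "wrist"; returns the picture (420x560x3 uint8, red, green, blue); there is no depth.
- vision.get_calibration(name): a dict with "K" (3x3 intrinsics, pixels), "T" (4x4, takes a point from camera to world coordinates); the wrist camera has in their place "mount" (4x4, takes a point from camera to tool coordinates, whose origin is the TCP and whose axes are the flange's). Camera axes: x right, y up, looking along -z (the intrinsics and any distortion apply to the point x, -y, -z); pixel columns grow to the right and rows downward; lengths in m; the calibration is good to about 2 mm. A picture is of the moment at which its call begins: read the wrist's pose just before it. get_calibration takes no time and is no camera call.
- workorder.hand_in(): hands the job in; it is judged then, once.
The state is a dict: "time": time; "qpos": joint angles; "qvel": joint speeds; "joint_efforts": joint torques, N m; "tool_pos": TCP position; "tool_rot": TCP orientation; "contact_force": force on the tool from outside, world axes, zero at the start; "torque": the same for the moment, N m; "opening": finger opening in m; "grip_force": force on a finger pad.
Only numpy, scipy, OpenCV 4.12 (cv2) and the standard library are available. Lean on these libraries where they do the work, as an engineer would, in place of code of your own. Each camera call takes 0.05 s, during which the arm holds its last target. There are 200 camera calls.

## Task

The steel drip plate is sitting too far to the left in its tray, with its right end riding up on the two locating pins. Push it along the tray with your fingertips until its two round holes drop over the pins and it lies flat, then push the catch by its upright post all the way round so that it lies straight across the plate. Do not pick the plate up, and leave the things standing around where they are.

Things in the scene. Friction and masses are not known exactly. Their poses are not given: they have to be found in the camera images.
- tray: Low grey plastic tray fixed on the worktop (yaw -0.1 to 0.55). Origin on the worktop under the middle of the plate's seated place; z up, +y along the tray to its open left end, +x away from the robot. Floor 4 mm thick, x -68 to 68, y -124 to 165 mm; 9 mm high wall at the right end. Its lug at x -106 to -61, y -100 to 25 carries the catch
- rim_near (a point): Right end of the near guide rim's top, at the tray's (-62, 15) mm. Heights above the worktop: both rims 18 mm high, 8 mm thick, along y; inner faces at x = -58.5 and 58.5; the near one runs from y 15 to 165, the far one the whole length
- plate: Loose steel plate, about 0.5 kg, 110 (x) x 210 (y) x 4 mm; origin at the centre of its underside, axes as the tray's. An upturned lip 3 mm thick, 106 mm long, along each short end. Starts 20 to 40 mm to the left (+y), left end on the tray floor, right end 10 mm up on the pins. Friction a few N. Seated: origin at the tray's (0, 0, 4 mm) within 2 mm, level, stopped by the pins
- hole_a (a point): Centre of the far round hole, 15 mm across, on the plate's upper face: (32, -55, 4) mm in the plate's frame. (Three narrow slots in the plate's left half are only drains)
- hole_b (a point): Centre of the near round hole, same size, at (-32, -55, 4) mm in the plate's frame
- pin_a (a point): Tip of the far steel pin, 14 mm above the worktop, at (32, -55) mm in the tray's frame. Pins are 12 mm thick, 10 mm tall above the tray floor, tapering over the top 4 mm to 7 mm; they stand 6 mm out of the seated plate
- pin_b (a point): Tip of the near pin, same shape, at (-32, -55) mm in the tray's frame
- lip_left (a point): Middle of the top edge of the plate's left lip, on its outer face: (0, 105, 27) mm in the plate's frame. The right lip is its mirror image at y = -105
- catch (a joint): Angle of the catch. 0: open, arm pointing along the tray's -y beside the plate; grows as it swings anticlockwise seen from above, tip moving to +x over the seated plate, to its stop at 1.57: closed, arm along the tray's +x. Starts at 0 to 0.25, stays where left, about 1 N at the post. The plate blocks it while riding on the pins
- catch_pivot (a point): Top of the catch's upright pivot, at the tray's (-85, -15) mm, 19 mm above the worktop. The catch is a flat white plastic arm 62 mm long, 14 mm wide, 6 mm thick, its underside 11 mm above the worktop
- catch_post (a point): Centre of the top of the catch's upright round post: 14 mm thick, 55 mm from the pivot along the arm, top 47 mm and arm's upper face 17 mm above the worktop
- small_tin: Bystander: tin can, 57 mm wide, 72 mm tall, beyond the tray's right end; origin at the centre of its underside
- scoop: Bystander: blue measuring scoop, 54x96x38 mm, to the right and near; origin at the centre of its underside
- timer: Bystander: round white kitchen timer with a red knob, 66 mm wide, 48 mm tall, to the left; origin at the centre of its underside

How it is judged:
By the outcome, as a careful person would: the job done as asked, in the order asked, and still so for the second after the job is handed in, with the robot touching nothing.
It also fails if it takes over 45 s, if anything falls off the work surface, if the arm or the gripper's body presses on something with over 40 N, if the wrist force passes 120 N, or if a joint passes its speed limit or range.

## Working session

There is one attempt and no reset: what is moved stays moved. The work goes in short steps, Python scripts to look and compute and a tool call to move; the robot and the scene stay as the last step left them, time stands still between calls to the robot, and variables do not carry over. Pictures are saved under pics/ and viewed, at most 10 in all, crops included, and the job is handed in when it is done.

Besides the shell and the picture viewer there is one more tool, called after "Emit:" as name(argument=value, ...), one argument or row to a line, values as JSON. move_arm: Moves the arm, as the interface text tells. Its arguments: {"type":"object","properties":{"rows":{"type":"array","items":{"type":"array","items":{"type":"number"}}},"newtons":{"type":"number"}},"required":["rows"]}

```bash
mkdir -p pics; python3 - <<'E'
from cell import monitor, vision
import cv2
s=monitor.observe();print(s['time'],s['tool_pos'],s['tool_rot'],s['opening'])
for n in('top','scene'):
    cv2.imwrite(f'pics/{n}0.png',vision.read_camera(n)[:,:,::-1]);c=vision.get_calibration(n);print(n,{k:(v.round(4).tolist() if hasattr(v,'round') else v) for k,v in c.items()})
E
```

```text
0.0 [ 0.23569651 -0.46864196  0.20424132] [-3.14009258e+00 -2.20322064e-04  4.65890879e-01] 0.09192979335190596
top {'K': [[419.4341, 0.0, 272.9824], [0.0, 419.4341, 204.7671], [0.0, 0.0, 1.0]], 'T': [[-0.0084, 0.9853, -0.1704, 0.3078], [-0.9998, -0.0113, -0.0162, -0.0036], [-0.0179, 0.1702, 0.9852, 1.038], [0.0, 0.0, 0.0, 1.0]]}
scene {'K': [[545.4193, 0.0, 278.1246], [0.0, 545.4193, 212.8382], [0.0, 0.0, 1.0]], 'T': [[0.7728, 0.265, -0.5767, -0.3212], [-0.6345, 0.3468, -0.6908, -0.9649], [0.0169, 0.8997, 0.4361, 0.6986], [0.0, 0.0, 0.0, 1.0]]}
```

View pics/top0.png

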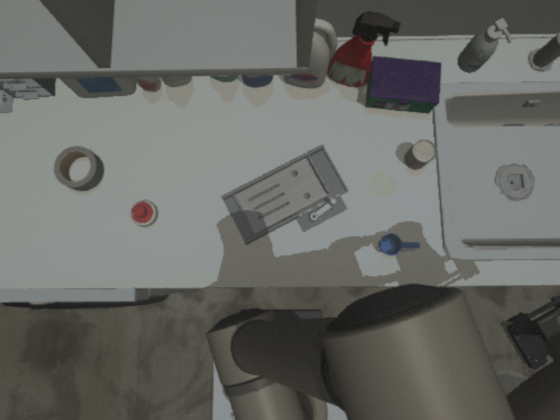

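View pics/scene0.png

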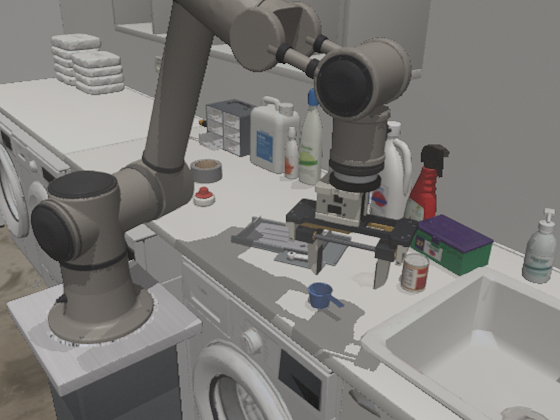

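Top view: plate centred about (283,195) px, its holes near (295,174) and (308,196), the catch from (313,216) to (332,203). The timer is at (143,212), the tin at (420,153) and the scoop at (390,244). Next I'll enlarge the tray.

```bash
cat > h.py <<'E'
import numpy as np, cv2
from cell import vision, monitor
def ray(n,px,z,T=None,K=None):
    c=vision.get_calibration(n); K=c['K'] if K is None else K; T=c['T'] if T is None else T
    d=c.get('dist'); 
    u=np.linalg.solve(K,[px[0],px[1],1.]); d=T[:3,:3]@[u[0],-u[1],-1.]
    o=T[:3,3]; return o+d*(z-o[2])/d[2]
def proj(n,P,T=None):
    c=vision.get_calibration(n); T=c['T'] if T is None else T
    p=T[:3,:3].T@(np.asarray(P,float)-T[:3,3]); q=c['K']@[p[0]/-p[2],-p[1]/-p[2],1]; return q[:2]
E
python3 - <<'E'
import cv2
im=cv2.imread('pics/top0.png')[140:250,215:355]
cv2.imwrite('pics/top0c.png',cv2.resize(im,None,fx=5,fy=5,interpolation=cv2.INTER_CUBIC))
E
```

```text
(no output)
```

View pics/top0c.png

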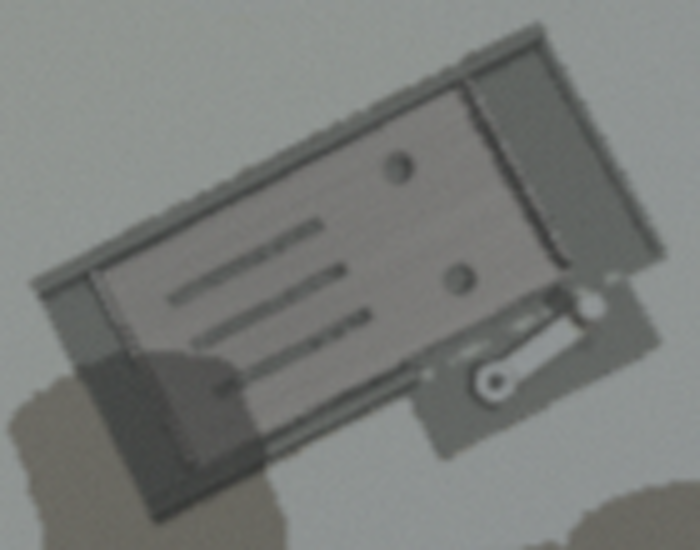

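The crop shows the far rim's top from (35,287) to (540,25), the right wall's end at (663,255), and the near rim's right end at (415,378). The catch pivot is at (495,383) and its post at (592,305). The holes are at (398,167) and (459,279), and the left lip runs from (97,275) to (190,465).

```bash
python3 - <<'E'
from h import *
f=lambda x,y,z: ray('top',((x+.5)/5-.5+215,(y+.5)/5-.5+140),z)
# tray pts: world vs tray
obs=[((35,287,.018),(66.5,165)),((540,25,.018),(66.5,-124)),((663,255,.009),(-68,-124)),((495,383,.019),(-85,-15)),((415,378,.018),(-62.5,15)),((155,522,.018),(-66.5,165))]
W=np.array([f(*o[0])[:2] for o in obs])*1000;Q=np.array([o[1] for o in obs],float)
Wc,Qc=W-W.mean(0),Q-Q.mean(0)
th=np.arctan2((Qc[:,0]*Wc[:,1]-Qc[:,1]*Wc[:,0]).sum(),(Qc*Wc).sum());R=np.array([[np.cos(th),-np.sin(th)],[np.sin(th),np.cos(th)]])
t=W.mean(0)-R@Q.mean(0);print('tray',t,th);print((W-(Q@R.T+t)).round(1))
for n,p in dict(ha=(398,167,.016),hb=(459,279,.016),ll1=(97,275,.033),ll2=(190,465,.033),rl1=(470,85,.04),rl2=(565,265,.04),post=(592,305,.047)).items():
  w=f(*p)[:2]*1000; print(n,w.round(1),(R.T@(w-t)).round(1))
for n,px,z in(('tin',(421,150),.072),('timer',(143,211),.048),('scoop',(390,244),.038)): print(n,ray('top',px,z)[:2])
E
```

```text
tray [521.92466682 -33.63798606] 0.4781769451716684
[[ 0.1 -2.9]
 [-1.1 -0.3]
 [ 0.9  2.8]
 [ 1.  -0. ]
 [-2.1  2.1]
 [ 1.1 -1.6]]
ha [564.6 -40.6] [ 34.7 -25.8]
hb [507.1 -69.8] [-29.8 -25.3]
ll1 [507.9 108.1] [ 52.8 132.3]
ll2 [414.1  62.6] [-51.4 135. ]
rl1 [599.6 -75.8] [ 49.6 -73.2]
rl2 [ 508.7 -119.7] [-51.3 -70.3]
post [ 487.6 -131.2] [-75.3 -70.8]
tin [ 0.60282103 -0.34051907]
timer [0.46735446 0.32523856]
scoop [ 0.38316408 -0.26364656]
```

Emit:
move_arm(
  rows=[
    [16,44,0,0.132,0],
    [16,44,0,0.132,0],
    [16,44,0,0.132,0],
    [16,44,0,0.132,0],
    [16,44,0,0.132,0],
    [16,44,0,0.132,0],
    [16,44,0,0.132,0],
    [16,44,0,0.132,0],
    [16,44,0,0.132,0],
    [16,44,0,0.132,0],
    [16,44,0,0.132,0],
    [16,44,0,0.132,0],
  ],
)

```text
time: 1.3
tool_pos: [0.4279, 0.0609, 0.2049]
tool_rot: [-3.142, 0.0, 2.055]
contact_force: [0.4, -0.0, -0.0]
opening: 0.0463
grip_force: 0.0
```

Emit:
move_arm(
  rows=[
    [10,25,0,0,0],
    [10,25,0,0,0],
    [0,0,0,0,0],
    [0,0,0,0,0],
  ],
)

```text
time: 1.7
tool_pos: [0.4474, 0.109, 0.2045]
tool_rot: [-3.14, -0.0, 2.051]
contact_force: [0.2, -0.0, -0.2]
opening: 0.0462
grip_force: 0.0
```

```bash
cat >> h.py <<'E'
from scipy.spatial.transform import Rotation
def wristT():
    s=monitor.observe(); M=np.eye(4); M[:3,:3]=Rotation.from_euler('xyz',s['tool_rot']).as_matrix(); M[:3,3]=s['tool_pos']
    return M@vision.get_calibration('wrist')['mount']
def topcrop(name):
    im=vision.read_camera('top')[140:250,215:355,::-1]
    cv2.imwrite(name,cv2.resize(im,None,fx=5,fy=5,interpolation=cv2.INTER_CUBIC))
TH=.478;t0=np.array([521.9,-33.6]);R0=np.array([[np.cos(TH),-np.sin(TH)],[np.sin(TH),np.cos(TH)]])
def tray(w): return R0.T@(np.asarray(w)[:2]*1000-t0)
E
python3 - <<'E'
from h import *
T=wristT();np.save('T1.npy',T);cv2.imwrite('pics/w1.png',vision.read_camera('wrist')[:,:,::-1])
print(T.round(3))
s=monitor.observe();print(tray(s['tool_pos']))
E
```

```text
[[ 0.887 -0.444 -0.128  0.413]
 [ 0.462  0.851  0.248  0.177]
 [-0.001 -0.279  0.96   0.384]
 [ 0.     0.     0.     1.   ]]
[ -0.88829187 160.43971905]
```

View pics/w1.png

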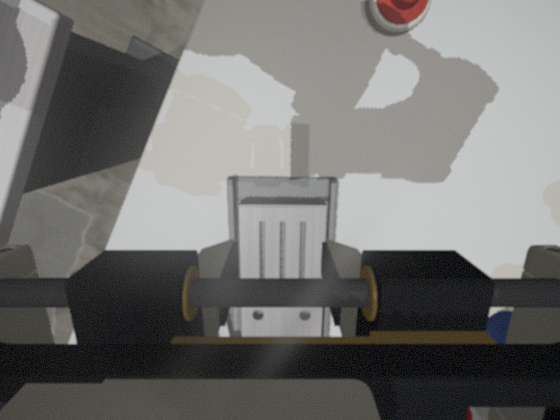

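The wrist view shows the tray square to the tool. Its left end is at row 178, the lip top at row 202 over columns 239–327, and the rims at columns 228 and 338.

```bash
python3 - <<'E'
from h import *
T=np.load('T1.npy')
for px,z in(((239,202),.031),((327,202),.031),((283,178),.004),((229,178),.018),((337,178),.018),((258,315),.014),((306,315),.014)): print(px,tray(ray('wrist',px,z,T)).round(1))
E
```

```text
(239, 202) [-46.9 139.2]
(327, 202) [ 56.3 139.4]
(283, 178) [  4.9 162.6]
(229, 178) [-59.6 165.2]
(337, 178) [ 68.9 165.5]
(258, 315) [-28.5 -26.6]
(306, 315) [ 37.4 -26.4]
```

Emit:
move_arm(
  rows=[
    [0,5,-40,0,0],
    [0,0,-40,0,0],
    [0,0,-40,0,0],
    [0,0,-40,0,0],
    [0,0,-20,0,0],
    [0,0,-10,0,0],
    [0,0,0,0,0],
    [0,0,0,0,0],
  ],
)

```text
time: 2.55
tool_pos: [0.4486, 0.1135, 0.0159]
tool_rot: [3.14, 0.001, 2.049]
contact_force: [0.1, -0.3, 0.7]
opening: 0.046
grip_force: 0.0
```

Emit:
move_arm(
  rows=[
    [1.84,-3.55,-0.5,0,0],
    [1.84,-3.55,-0.5,0,0],
    [1.84,-3.55,-0.5,0,0],
    [1.84,-3.55,0,0,0],
    [1.38,-2.66,0,0,0],
    [1.38,-2.66,0,0,0],
    [1.38,-2.66,0,0,0],
    [1.38,-2.66,0,0,0],
    [1.38,-2.66,0,0,0],
    [1.38,-2.66,0,0,0],
  ],
)

```text
time: 3.55
tool_pos: [0.4636, 0.0835, 0.0134]
tool_rot: [3.142, -0.0, 2.05]
contact_force: [-0.1, -0.5, 0.6]
opening: 0.046
grip_force: 0.0
```

```bash
python3 - <<'E'
from h import *
s=monitor.observe();print(tray(s['tool_pos']),s['contact_force'])
E
```

```text
[  2.08805251 130.85579259] [-0.05212965 -0.49250416  0.57681921]
```

Emit:
move_arm(
  rows=[
    [0.92,-1.78,0,0,0],
    [0.92,-1.78,0,0,0],
    [0.92,-1.78,0,0,0],
  ],
)

```text
time: 3.85
tool_pos: [0.4663, 0.0783, 0.0134]
tool_rot: [3.142, 0.0, 2.05]
contact_force: [0.1, 0.1, -0.4]
opening: 0.0458
grip_force: 0.0
```

```bash
python3 - <<'E'
from h import *
s=monitor.observe();print(tray(s['tool_pos']),s['contact_force'])
topcrop('pics/t2.png')
E
```

```text
[  2.08369077 124.93612682] [ 0.12181354  0.11396761 -0.43177575]
```

View pics/t2.png

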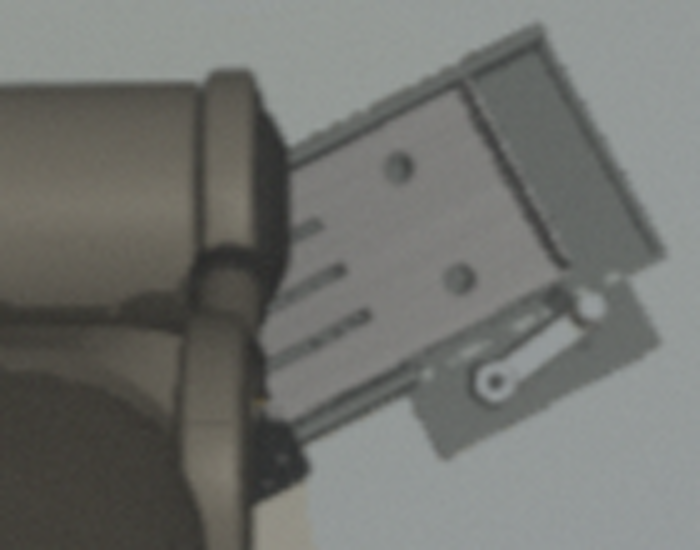

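The top view shows the plate has not moved: the holes are still at (398,167) and (459,279), with no force felt. I'll look from the wrist.

```bash
python3 - <<'E'
from h import *
T=wristT();np.save('T2.npy',T)
a=vision.read_camera('wrist')[:,:,::-1]; b=vision.read_camera('scene')[200:300,200:380,::-1]
b=cv2.resize(b,(560,311),interpolation=cv2.INTER_CUBIC)
cv2.imwrite('pics/w2.png',cv2.resize(np.vstack([a[130:],b]),None,fx=1,fy=1))
print(proj('wrist',monitor.observe()['tool_pos'],T))
E
```

```text
[277.47007478 242.47055145]
```

View pics/w2.png

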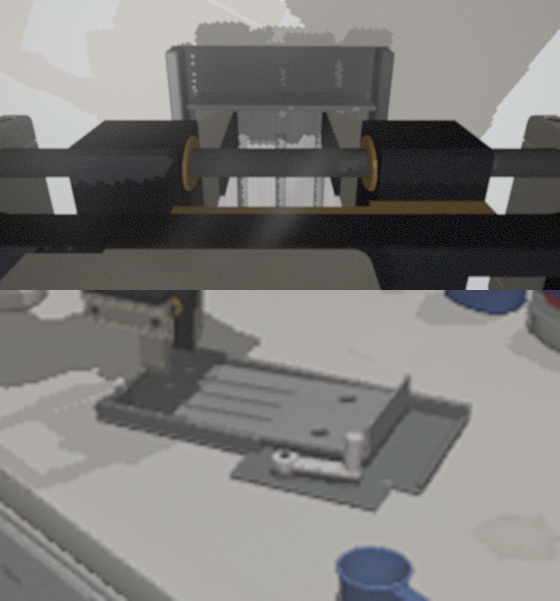

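```bash
python3 - <<'E'
from h import *
T=np.load('T2.npy')
print(T[:3,3],monitor.observe()['contact_force'])
for px,z in(((188,230),.031),((375,230),.031),((188,238),.031),((280,177),.004),((168,176),.018),((392,176),.018)): print(px,tray(ray('wrist',px,z,T)).round(1))
for zz in(.0134,.03,.05):
  for y in (134,125,115): print(zz,y,proj('wrist',np.r_[(R0@[25,y]+t0)/1000,zz],T).round(0), proj('scene',np.r_[(R0@[25,y]+t0)/1000,zz]).round(0))
s=vision.get_calibration('scene')
# crop px -> full
g=lambda x,y:(200+x/3.11,200+(y-290)/3.11)
for p,z in (((97,405),.018),((468,407),.009),((285,455),.019),((353,436),.047),((347,398),.016),((319,432),.016)):
  print(p,tray(ray('scene',g(*p),z)).round(1))
im=cv2.imread('pics/w2.png');
for y in range(90,120,2): print(y,im[y,[225,280,335]].mean(1).round(),end=' ')
E
```

```text
[0.43221421 0.14610441 0.1932267 ] [ 0.07981366 -0.09844141  0.30769404]
(188, 230) [-47.3 139.8]
(375, 230) [ 56.1 139.9]
(188, 238) [-47.7 135.1]
(280, 177) [  3.6 164.4]
(168, 176) [-60.1 167.6]
(392, 176) [ 67.2 167.7]
0.0134 134 [315. 229.] [255. 226.]
0.0134 125 [314. 242.] [258. 226.]
0.0134 115 [314. 257.] [261. 227.]
0.03 134 [318. 239.] [255. 220.]
0.03 125 [318. 254.] [258. 221.]
0.03 115 [317. 270.] [261. 222.]
0.05 134 [323. 254.] [255. 214.]
0.05 125 [322. 271.] [258. 214.]
0.05 115 [321. 288.] [261. 215.]
(97, 405) [-67.2 158.1]
(468, 407) [  78.3 -122.8]
(285, 455) [-79.9 -17.3]
(353, 436) [-75.2 -71.9]
(347, 398) [ 37.2 -27.3]
(319, 432) [-28.3 -26.7]
90 [82. 83. 80.] 92 [77. 79. 80.] 94 [75. 71. 74.] 96 [79. 77. 72.] 98 [73. 77. 73.] 100 [80. 72. 75.] 102 [75. 79. 72.] 104 [77. 71. 76.] 106 [97. 96. 93.] 108 [96. 96. 99.] 110 [ 92. 105.  94.] 112 [ 95. 120.  92.] 114 [ 93. 124.  92.] 116 [ 93. 110.  93.] 118 [ 94. 102.  93.]
```

The wrist view shows the lip top unbroken at crop row about 104 and no fingertips in front of it. The scene view shows the fingers at crop (155–190, 350–370). I'll zoom in with the expected fingertip and lip points drawn.

```bash
python3 - <<'E'
from h import *
T=wristT();s=monitor.observe();print(s['tool_pos'],s['tool_rot'])
W=vision.read_camera('wrist')[:,:,::-1]; S=vision.read_camera('scene')[:,:,::-1]
def crop(im,x0,y0,w,h,f): return cv2.resize(im[y0:y0+h,x0:x0+w],None,fx=f,fy=f,interpolation=cv2.INTER_CUBIC)
a=crop(S,205,195,100,50,8).copy();b=crop(W,150,200,267,90,3).copy()
P=lambda x,y,z:np.r_[(R0@[x,y]+t0)/1000,z]
for pts,c in (([(-53,134,.031),(53,134,.031),(53,134,.004),(-53,134,.004)],(0,0,255)),([(x,y,.0134) for x in(-22,25) for y in(134,115)],(0,255,0))):
  for p in pts:
    q=(proj('scene',P(*p))-[205,195])*8; cv2.circle(a,tuple(int(v) for v in q),4,c,1)
    q=(proj('wrist',P(*p),T)-[150,200])*3; cv2.circle(b,tuple(int(v) for v in q),3,c,1)
b=b[:190]
cv2.imwrite('pics/z.png',np.vstack([a,np.pad(b[:, :800],((0,0),(0,max(0,800-b.shape[1])),(0,0)))]))
E
```

```text
[0.4662502  0.07833033 0.01343009] [ 3.14150611e+00 -2.15874709e-06  2.04957164e+00]
```

View pics/z.png

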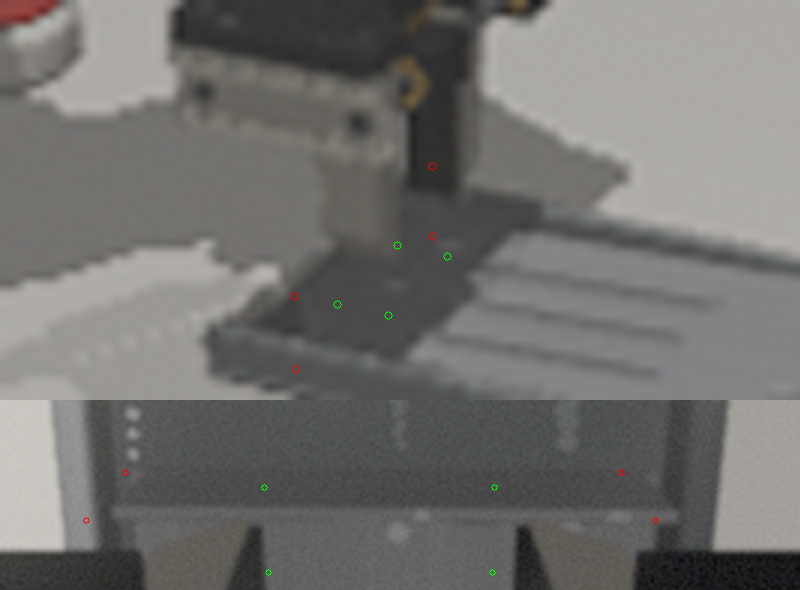

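The fingertips are riding above the lip. Half open, they sit about 20 mm higher than the shut-finger TCP, with their lower edge at (360,250) against the predicted (360,310). I'll back off, lower the tool 20 mm and push again.

Emit:
move_arm(
  rows=[
    [0,0,6,0,0],
    [-9.2,17.8,0,0,0],
    [-9.2,17.8,0,0,0],
    [0,0,0,0,0],
    [0,0,-8,0,0],
    [0,0,-6,0,0],
    [0,0,-5,0,0],
    [0,0,-4,0,0],
    [0,0,-2,0,0],
    [0,0,0,0,0],
  ],
)

```text
time: 5.1
tool_pos: [0.4477, 0.1138, -0.006]
tool_rot: [-3.141, -0.0, 2.049]
contact_force: [-0.4, -0.1, 0.5]
opening: 0.046
grip_force: 0.0
```

Emit:
move_arm(
  rows=[
    [2.3,-4.44,0,0,0],
    [2.3,-4.44,0,0,0],
    [1.84,-3.55,0,0,0],
    [1.38,-2.66,0,0,0],
    [1.38,-2.66,0,0,0],
    [1.38,-2.66,0,0,0],
    [1.38,-2.66,0,0,0],
    [1.38,-2.66,0,0,0],
  ],
)

```text
time: 5.9
tool_pos: [0.4606, 0.0886, -0.0055]
tool_rot: [-3.141, -0.001, 2.05]
contact_force: [-2.0, 5.6, 4.1]
opening: 0.046
grip_force: 2.5
```

Emit:
move_arm(
  rows=[
    [0.92,-1.78,0,0,0],
    [0.92,-1.78,0,0,0],
    [0.92,-1.78,0,0,0],
    [0.92,-1.78,0,0,0],
    [0.92,-1.78,0,0,0],
    [0.92,-1.78,0,0,0],
    [0.92,-1.78,0,0,0],
    [0.92,-1.78,0,0,0],
  ],
)

```text
time: 6.7
tool_pos: [0.4684, 0.074, -0.0055]
tool_rot: [-3.141, -0.0, 2.05]
contact_force: [-2.9, 3.9, 2.9]
opening: 0.0459
grip_force: 2.5
```

```bash
python3 - <<'E'
from h import *
s=monitor.observe();print(tray(s['tool_pos']),s['contact_force'])
g=vision.read_camera('top'); cv2.imwrite('pics/t3raw.png',g[:,:,::-1])
T0=cv2.imread('pics/top0.png',0);G=cv2.cvtColor(g,cv2.COLOR_RGB2GRAY)
# far hole & near hole tracked by template
for x,y in((398,167),(459,279)):
  cx,cy=round(x/5+215),round(y/5+140); t=T0[cy-6:cy+7,cx-6:cx+7]; r=cv2.matchTemplate(G[cy-20:cy+21,cx-10:cx+26],t,cv2.TM_CCOEFF_NORMED); _,v,_,l=cv2.minMaxLoc(r)
  p=(cx-10+l[0]+6,cy-20+l[1]+6);print(v,(cx,cy),p,tray(ray('top',p,.014)))
E
```

```text
[  2.02757707 120.15730028] [-2.87748688  3.9310358   2.93418596]
0.8698042631149292 (295, 173) (303, 168) [ 36.07186445 -51.74268049]
0.8335493803024292 (307, 196) (316, 191) [-30.9391911  -52.03536067]
```

Emit:
move_arm(
  rows=[
    [0.46,-0.89,0,0,0],
    [0.46,-0.89,0,0,0],
    [0.46,-0.89,0,0,0],
  ],
)

```text
time: 7.05
tool_pos: [0.4702, 0.071, -0.0056]
tool_rot: [3.141, 0.0, 2.05]
contact_force: [1.1, -0.7, 0.2]
opening: 0.0458
grip_force: 0.0
```

Emit:
move_arm(
  rows=[
    [0.46,-0.89,0,0,0],
    [0.46,-0.89,0,0,0],
  ],
)

```text
time: 7.25
tool_pos: [0.4704, 0.0698, -0.0056]
tool_rot: [-3.141, -0.001, 2.049]
contact_force: [-2.2, 3.2, 1.4]
opening: 0.046
grip_force: 2.1
```

```bash
python3 - <<'E'
from h import *
s=monitor.observe();print(tray(s['tool_pos']),s['contact_force'])
def crop(im,x0,y0,w,h,f): return cv2.resize(im[y0:y0+h,x0:x0+w,::-1],None,fx=f,fy=f,interpolation=cv2.INTER_CUBIC)
a=crop(vision.read_camera('scene'),230,205,133,60,6);b=crop(vision.read_camera('top'),260,145,133,40,6)
b=crop(vision.read_camera('top'),260,150,100,40,6);b=np.pad(b,((0,0),(0,a.shape[1]-b.shape[1]),(0,0)))
cv2.imwrite('pics/c4.png',np.vstack([a,b]))
E
```

```text
[  1.82588396 115.55642665] [-2.17520326  3.20394923  1.36157175]
```

View pics/c4.png

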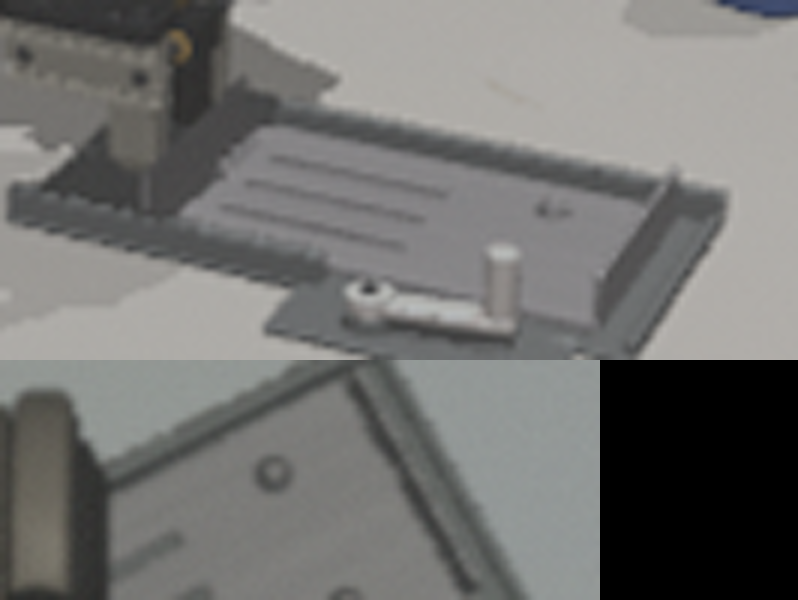

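The plate now lies flat: the pin shows inside the far hole at (550,208) in the scene crop and (272,473) in the top crop, and the right lip is down by the end wall. I'll back off, lift, shut the fingers and move behind the catch post.

Emit:
move_arm(
  rows=[
    [-2.8,5.3,0,0,0],
    [0,0,30,0,0],
    [0,0,30,0,0],
    [0,0,30,0,1],
    [0,0,0,0,1],
  ],
)

```text
time: 7.9
tool_pos: [0.4708, 0.075, 0.088]
tool_rot: [3.134, 0.004, 2.05]
contact_force: [0.5, -0.5, 0.9]
opening: 0.0342
grip_force: 0.0
```

Emit:
move_arm(
  rows=[
    [-1,-22.6,0,-0.142,1],
    [-1,-22.6,0,-0.142,1],
    [-1,-22.6,0,-0.142,1],
    [-1,-22.6,0,-0.142,1],
    [-1,-22.6,0,-0.142,1],
    [-1,-22.6,0,-0.142,1],
    [-1,-22.6,0,-0.142,1],
    [-1,-22.6,0,-0.142,1],
    [-1,-22.6,0,-0.142,1],
    [-1,-22.6,0,-0.142,1],
    [0,0,0,0,1],
    [0,0,0,0,1],
  ],
)

```text
time: 9.1
tool_pos: [0.4576, -0.1509, 0.0838]
tool_rot: [-3.141, 0.0, 0.631]
contact_force: [0.1, -0.1, -0.1]
opening: 0.0003
grip_force: 0.0
```

```bash
python3 - <<'E'
from h import *
T=wristT();s=monitor.observe();print(s['tool_pos'],s['tool_rot'],tray(s['tool_pos']),s['opening'],s['time'])
W=vision.read_camera('wrist')[:,:,::-1].copy();np.save('T3.npy',T);cv2.imwrite('pics/w3.png',W)
print(proj('wrist',s['tool_pos'],T))
E
```

```text
[ 0.4576062  -0.15091439  0.08380939] [-3.14073237e+00  4.87876985e-04  6.31285395e-01] [-111.05266072  -74.58997892] 0.00030230064819013376 9.1
[280.14743507 243.5849965 ]
```

View pics/w3.png

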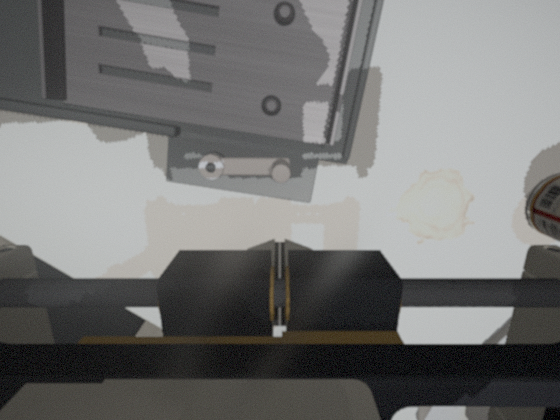

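Both holes show their pins, at (284,13) and (271,104). The catch pivot is at (211,166), the post top at (281,170), and the shut fingertips at (280,243).

```bash
python3 - <<'E'
from h import *
T=np.load('T3.npy')
pv=ray('wrist',(211,166),.019,T);po=ray('wrist',(281,170),.047,T)
for n,p in(('pivot',pv),('post',po),('pinA',ray('wrist',(284,13),.014,T)),('pinB',ray('wrist',(271,104),.014,T))): print(n,(p*1000).round(1),tray(p).round(1))
d=tray(po)-tray(pv);print(np.hypot(*d),np.arctan2(d[0],-d[1]))
E
```

```text
pivot [456.5 -84.6  19. ] [-81.5 -15.2]
post [ 490.1 -128.    47. ] [-71.6 -69.2]
pinA [577.  -67.1  14. ] [ 33.5 -55.1]
pinB [522.  -95.4  14. ] [-28.3 -54.9]
54.89125015557399 0.18163689345482686
```

```bash
python3 - <<'E'
from h import *
s=monitor.observe(); cur=np.r_[s['tool_pos'][:2]*1000,s['tool_rot'][2]]
pv=np.array([-82.5,-15.5])
def P(a,d): return np.r_[R0@(pv+55*np.array([np.sin(a),-np.cos(a)])-d*np.array([np.cos(a),np.sin(a)]))+t0,TH+a]
W=[P(.17,32),P(.17,25),P(.17,20),P(.17,16.5)]+[P(a,16.5) for a in np.arange(.27,1.58,.1)]+[P(1.57,16.5)]
for w in W: print((w-cur).round(2).tolist());cur=w
E
```

```text
[5.83, 1.95, 0.02]
[5.58, 4.23, 0.0]
[3.99, 3.02, 0.0]
[2.79, 2.11, 0.0]
[5.27, 2.27, 0.1]
[5.02, 2.78, 0.1]
[4.72, 3.27, 0.1]
[4.37, 3.73, 0.1]
[3.97, 4.14, 0.1]
[3.54, 4.52, 0.1]
[3.07, 4.85, 0.1]
[2.57, 5.13, 0.1]
[2.04, 5.36, 0.1]
[1.5, 5.54, 0.1]
[0.94, 5.66, 0.1]
[0.37, 5.73, 0.1]
[-0.21, 5.74, 0.1]
[-0.78, 5.69, 0.1]
[0.0, 0.0, 0.0]
```

Emit:
move_arm(
  rows=[
    [0,0,-20,0,1],
    [0,0,-20,0,1],
    [0,0,-12,0,1],
    [0,0,-4,0,1],
    [0,0,0,0,1],
  ],
)

```text
time: 9.65
tool_pos: [0.4578, -0.1502, 0.0281]
tool_rot: [-3.141, 0.001, 0.632]
contact_force: [-0.0, -0.4, 0.3]
opening: 0.0005
grip_force: 0.0
```

Emit:
move_arm(
  rows=[
    [5.8,2,0,0.02,1],
    [5.6,4.2,0,0,1],
    [4,3,0,0,1],
    [2.8,2.1,0,0,1],
    [5.3,2.3,0,0.1,1],
    [5,2.8,0,0.1,1],
    [4.7,3.3,0,0.1,1],
    [4.4,3.7,0,0.1,1],
    [4,4.1,0,0.1,1],
    [3.5,4.5,0,0.1,1],
  ],
)

```text
time: 10.65
tool_pos: [0.5035, -0.1188, 0.0286]
tool_rot: [3.141, 0.0, 1.254]
contact_force: [0.9, 0.3, 0.5]
opening: 0.0002
grip_force: 0.0
```

```bash
python3 - <<'E'
from h import *
T=wristT();s=monitor.observe();print(tray(s['tool_pos']),s['tool_rot'][2],s['contact_force'])
W=vision.read_camera('wrist')[:,:,::-1]; S=vision.read_camera('scene')[:,:,::-1]
c=lambda im,x0,y0,w,h,f: cv2.resize(im[y0:y0+h,x0:x0+w],None,fx=f,fy=f,interpolation=cv2.INTER_CUBIC)
cv2.imwrite('pics/c5.png',np.vstack([c(W,140,60,280,190,2),c(S,260,220,140,50,4)]))
E
```

```text
[-55.51328784 -67.22232641] 1.2540235890576827 [0.90170471 0.28936494 0.5215827 ]
```

View pics/c5.png

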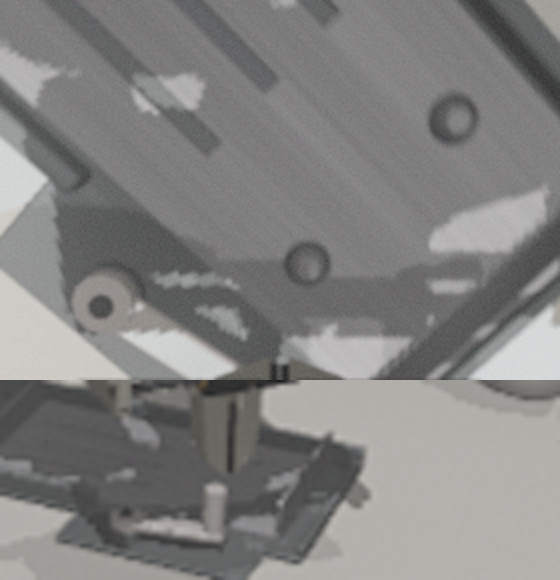

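The catch hasn't moved: its post is at (213,487) in the scene crop, and the fingertips, ending at (230,470), have passed over its top. I'll work out the true tip height.

```bash
python3 - <<'E'
from h import *
s=monitor.observe()
for dz in(0,10,15,20,25): print(dz,((proj('scene',s['tool_pos']+[0,0,dz/1000])-[260,220])*4+[0,380]).round())
E
```

```text
0 [216. 498.]
10 [217. 484.]
15 [217. 477.]
20 [218. 470.]
25 [218. 462.]
```

Emit:
move_arm(
  rows=[
    [0,0,20,0,1],
    [-9.1,-6.3,0,-0.1244,1],
    [-9.1,-6.3,0,-0.1244,1],
    [-9.1,-6.3,0,-0.1244,1],
    [-9.1,-6.3,0,-0.1244,1],
    [-9.1,-6.3,0,-0.1244,1],
    [0,0,-15,0,1],
    [0,0,-15,0,1],
    [0,0,-6,0,1],
    [0,0,-2,0,1],
    [0,0,0,0,1],
  ],
)

```text
time: 11.85
tool_pos: [0.4577, -0.1506, 0.0105]
tool_rot: [3.142, 0.0, 0.627]
contact_force: [0.5, 0.0, -0.7]
opening: 0.0002
grip_force: 0.0
```

Emit:
move_arm(
  rows=[
    [5.8,2,0,0.02,1],
    [5.6,4.2,0,0,1],
    [4,3,0,0,1],
    [2.8,2.1,0,0,1],
    [5.3,2.3,0,0.1,1],
    [5,2.8,0,0.1,1],
  ],
)

```text
time: 12.45
tool_pos: [0.4862, -0.1339, 0.0105]
tool_rot: [-3.141, 0.0, 0.852]
contact_force: [-1.4, -0.6, 0.6]
opening: 0.0006
grip_force: 0.5
```

```bash
cat > chk.py <<'E'
from h import *
import sys
T=wristT();s=monitor.observe();print(s['time'],tray(s['tool_pos']),s['tool_rot'][2],s['contact_force'].round(1) if hasattr(s['contact_force'],'round') else s['contact_force'])
S=vision.read_camera('scene')[:,:,::-1]; G=cv2.imread('pics/scene0.png')
# catch pixels: bright low-saturation blobs inside tray/plate region of the scene view
hull=cv2.convexHull(np.array([proj('scene',np.r_[(R0@p[:2]+t0)/1000,p[2]]) for p in [(-100,-95,.03),(-100,15,.015),(40,15,.05),(40,-95,.05)]],np.float32)).astype(np.int32)
m=np.zeros(S.shape[:2],np.uint8);cv2.fillConvexPoly(m,hull,255)
w=((S.min(2)>150)&(m>0)).astype(np.uint8)
n,l,st,c=cv2.connectedComponentsWithStats(w)
for i in range(1,n):
  if st[i,4]>8: print(st[i].tolist(),c[i].round(1))
for a in (.17,.6,1.0,1.4,1.57):
  p=np.array([-82.5,-15.5])+55*np.array([np.sin(a),-np.cos(a)]);print('post@',a,proj('scene',np.r_[(R0@p+t0)/1000,.047]).round(1))
E
python3 chk.py
```

```text
12.45 [-77.78625458 -72.60966001] 0.8519868258753367 [-1.4 -0.6  0.6]
[294, 221, 9, 5, 33] [298.5 222.8]
[330, 226, 8, 2, 12] [333.2 226.6]
post@ 0.17 [312.9 246.4]
post@ 0.6 [312.6 241.7]
post@ 1.0 [308.8 237.8]
post@ 1.4 [302.3 234.8]
post@ 1.57 [299.  233.9]
```

Contact of about 1.5 N, as expected at the post, so I'll continue the arc.

Emit:
move_arm(
  rows=[
    [4.7,3.3,0,0.1,1],
    [4.4,3.7,0,0.1,1],
    [4,4.1,0,0.1,1],
    [3.5,4.5,0,0.1,1],
    [3.1,4.9,0,0.1,1],
    [2.6,5.1,0,0.1,1],
  ],
)

```text
time: 13.1
tool_pos: [0.5081, -0.1083, 0.0103]
tool_rot: [-3.141, 0.0, 1.45]
contact_force: [-0.8, -0.4, -0.6]
opening: 0.0002
grip_force: 0.6
```

Emit:
move_arm(
  rows=[
    [2,5.4,0,0.1,1],
    [1.5,5.5,0,0.1,1],
    [0.9,5.7,0,0.1,1],
    [0.4,5.7,0,0.1,1],
  ],
)

```text
time: 13.5
tool_pos: [0.513, -0.0861, 0.0103]
tool_rot: [-3.141, -0.0, 1.85]
contact_force: [-0.5, -1.1, -0.0]
opening: 0.0003
grip_force: 0.6
```

Emit:
move_arm(
  rows=[
    [-0.2,4,0,0.1,1],
    [-0.5,3,0,0.07,1],
  ],
)

```text
time: 13.7
tool_pos: [0.5128, -0.079, 0.0105]
tool_rot: [3.141, 0.001, 2.02]
contact_force: [1.2, -0.7, -0.7]
opening: 0.0007
grip_force: 0.5
```

Emit:
move_arm(
  rows=[
    [-0.7,1.4,0,0.03,1],
    [-0.7,1.4,0,0,1],
    [0,0,0,0,1],
  ],
)

```text
time: 14.0
tool_pos: [0.5115, -0.0765, 0.0106]
tool_rot: [3.141, 0.001, 2.046]
contact_force: [1.7, -0.6, 1.2]
opening: 0.0005
grip_force: 0.6
```

Emit:
move_arm(
  rows=[
    [-0.5,0.9,0,0,1],
    [-0.5,0.9,0,0,1],
    [0,0,0,0,1],
  ],
)

```text
time: 14.3
tool_pos: [0.5114, -0.076, 0.0108]
tool_rot: [3.14, 0.003, 2.047]
contact_force: [4.0, -5.9, -1.1]
opening: 0.0008
grip_force: 3.3
```

The force has risen to 7 N, which is the catch's stop. I'll back away along −y, lift and check.

Emit:
move_arm(
  rows=[
    [3,-6,0,0,1],
    [4,-8,0,0,1],
    [0,0,40,0,1],
    [0,0,40,0,1],
    [0,-40,20,0,1],
    [0,-45,0,0,1],
    [0,-45,0,0,1],
    [0,-45,0,0,1],
    [0,0,0,0,1],
  ],
)

```text
time: 15.2
tool_pos: [0.5165, -0.2693, 0.1102]
tool_rot: [-3.141, 0.002, 2.042]
contact_force: [0.4, 0.5, -0.9]
opening: 0.0004
grip_force: 0.0
```

```bash
python3 - <<'E'
from h import *
s=monitor.observe();print(s['time'],s['tool_pos'],s['contact_force'])
im=vision.read_camera('top'); cv2.imwrite('pics/t6.png',im[:,:,::-1])
g=im.astype(int)
P=lambda x,y,z:np.r_[(R0@[x,y]+t0)/1000,z]
# brightness of the arm at closed vs sides, and post top
def val(p): q=proj('top',p).round().astype(int);return g[q[1]-1:q[1]+2,q[0]-1:q[0]+2].mean().round()
print('along arm',[val(P(x,-15.5,.017)) for x in range(-82,-20,8)])
print('beside -y',[val(P(x,-35,.01)) for x in range(-66,-20,8)],'+y',[val(P(x,5,.01)) for x in range(-58,-20,8)])
# white arm mask -> line fit, around the plate region
poly=np.array([proj('top',P(*p)) for p in[(-95,-90,.02),(-95,10,.02),(-10,10,.02),(-10,-90,.02)]]).astype(np.int32)
m=np.zeros(im.shape[:2],np.uint8);cv2.fillConvexPoly(m,poly,255)
gm=g.min(2);print(np.percentile(gm[m>0],[10,50,90,99]))
w=((gm>np.percentile(gm[m>0],50)+35)&(m>0)).astype(np.uint8)
n,l,st,c=cv2.connectedComponentsWithStats(w)
for i in range(1,n):
  if st[i,4]>6:
    ys,xs=np.where(l==i); Q=np.array([tray(ray('top',(x,y),.018)) for x,y in zip(xs,ys)])
    v=np.linalg.svd(Q-Q.mean(0))[2][0]; print(st[i,4],Q.mean(0).round(1),Q.min(0).round(),Q.max(0).round(),'dir',np.degrees(np.arctan2(v[1],v[0])).round(1))
# plate holes
G=cv2.cvtColor(im,cv2.COLOR_RGB2GRAY)
cc=cv2.HoughCircles(cv2.resize(G[140:250,215:355],None,fx=5,fy=5,interpolation=cv2.INTER_CUBIC),cv2.HOUGH_GRADIENT,1,40,param1=60,param2=14,minRadius=12,maxRadius=24)
if cc is not None:
  for x,y,r in cc[0]: print('circ',tray(ray('top',((x+.5)/5-.5+215,(y+.5)/5-.5+140),.009)).round(1),r)
old=cv2.imread('pics/top0.png').astype(int)[:,:,::-1]
for n,(x,y) in dict(tin=(421,150),timer=(143,211),scoop=(390,244)).items(): print(n,abs(g[y-12:y+12,x-14:x+14]-old[y-12:y+12,x-14:x+14]).mean().round(1))
E
```

```text
15.2 [ 0.51646663 -0.26933613  0.11015761] [ 0.36548504  0.50827112 -0.94960385]
along arm [np.float64(95.0), np.float64(148.0), np.float64(136.0), np.float64(118.0), np.float64(118.0), np.float64(109.0), np.float64(90.0), np.float64(97.0)]
beside -y [np.float64(73.0), np.float64(73.0), np.float64(87.0), np.float64(89.0), np.float64(89.0), np.float64(89.0)] +y [np.float64(67.0), np.float64(70.0), np.float64(84.0), np.float64(89.0), np.float64(76.0)]
[ 71.    88.   113.   144.82]
52 [-13.4 -77. ] [-21. -90.] [ -8. -61.] dir 82.7
41 [-77.2 -17.2] [-92. -26.] [-63. -10.] dir -156.3
circ [ 33.2 -57.1] 15.4
tin 54.7
timer 10.0
scoop 29.8
```

Emit:
move_arm(
  rows=[
    [0,0,50,0,1],
    [0,0,50,0,1],
    [-7,48,0,0,1],
    [-7,48,0,0,1],
    [-7,48,0,0,1],
    [-7,48,0,0,1],
    [-7,48,0,0,1],
    [-7,48,0,0,1],
    [-7,48,0,0,1],
    [-7,48,0,0,1],
    [-7,48,0,0,1],
    [0,0,0,0,1],
  ],
)

```text
time: 16.45
tool_pos: [0.4514, 0.174, 0.2103]
tool_rot: [-3.141, -0.003, 2.055]
contact_force: [0.3, 0.1, 0.2]
opening: 0.0006
grip_force: 0.0
```

```bash
python3 - <<'E'
from h import *
s=monitor.observe();print(s['time'],s['tool_pos'])
im=vision.read_camera('top');g=im.astype(int);old=cv2.imread('pics/top0.png').astype(int)[:,:,::-1]
P=lambda x,y,z:np.r_[(R0@[x,y]+t0)/1000,z]
poly=np.array([proj('top',P(*p)) for p in[(-97,-95,.02),(-97,12,.02),(0,12,.02),(0,-95,.02)]]).astype(np.int32)
m=np.zeros(im.shape[:2],np.uint8);cv2.fillConvexPoly(m,poly,255);gm=g.min(2)
print(np.percentile(gm[m>0],[10,50,90,99]))
w=((gm>150)&(m>0)).astype(np.uint8);n,l,st,c=cv2.connectedComponentsWithStats(w)
for i in range(1,n):
  if st[i,4]>6:
    ys,xs=np.where(l==i); Q=np.array([tray(ray('top',(x,y),.018)) for x,y in zip(xs,ys)])
    v=np.linalg.svd(Q-Q.mean(0))[2][0]; print(st[i,4],Q.mean(0).round(1),Q.min(0).round(),Q.max(0).round(),'dir',np.degrees(np.arctan2(v[1],v[0])).round(1))
G=cv2.cvtColor(im,cv2.COLOR_RGB2GRAY)
cc=cv2.HoughCircles(cv2.resize(G[140:250,215:355],None,fx=5,fy=5,interpolation=cv2.INTER_CUBIC),cv2.HOUGH_GRADIENT,1,40,param1=60,param2=13,minRadius=10,maxRadius=24)
if cc is not None:
  for x,y,r in cc[0]: print('circ',tray(ray('top',((x+.5)/5-.5+215,(y+.5)/5-.5+140),.009)).round(1),r)
for n,(x,y) in dict(tin=(421,150),timer=(143,211),scoop=(390,244)).items():
  a=old[y-14:y+14,x-16:x+16].astype(np.uint8);r=cv2.matchTemplate(im[y-24:y+24,x-26:x+26],np.ascontiguousarray(a),cv2.TM_CCOEFF_NORMED);_,v,_,q=cv2.minMaxLoc(r);print(n,round(v,2),q[0]-10,q[1]-10)
# wider profile across arm at x=-50,-30 (closed arm should peak at y~-15)
for x in(-65,-50,-38): print(x,[(y,int(G[tuple(proj('top',P(x,y,.017)).round().astype(int)[::-1])])) for y in range(-40,12,4)])
E
```

```text
16.45 [0.4514316  0.17403409 0.21028154]
[100.3 120.  127.  148. ]
circ [-82.4 -17.1] 18.8
circ [-30.4 -55.9] 15.6
circ [ 33.  -56.4] 15.0
circ [-21.8 -23.6] 17.4
circ [ 48.6 -96. ] 16.9
circ [ -13.2 -114.2] 21.1
tin 1.0 0 0
timer 0.67 0 0
scoop 0.85 -1 0
-65 [(-40, 132), (-36, 109), (-32, 108), (-28, 103), (-24, 116), (-20, 152), (-16, 152), (-12, 151), (-8, 98), (-4, 111), (0, 112), (4, 104), (8, 122)]
-50 [(-40, 128), (-36, 130), (-32, 131), (-28, 128), (-24, 129), (-20, 151), (-16, 151), (-12, 151), (-8, 114), (-4, 128), (0, 130), (4, 130), (8, 129)]
-38 [(-40, 128), (-36, 128), (-32, 128), (-28, 127), (-24, 128), (-20, 145), (-16, 148), (-12, 135), (-8, 104), (-4, 124), (0, 128), (4, 128), (8, 126)]
```

```bash
python3 - <<'E'
from h import *
f=lambda tr,z0,z:tray(ray('top',proj('top',np.r_[(R0@tr+t0)/1000,z0]),z))
a=f([-82.4,-17.1],.009,.019);b=f([-21.8,-23.6],.009,.047);print(a,b,np.arctan2((b-a)[0],-(b-a)[1]),np.hypot(*(b-a)))
# arm edges subpixel, relative to image-fitted tray yaw
im=cv2.cvtColor(vision.read_camera('top'),cv2.COLOR_RGB2GRAY).astype(np.float32)
C=[]
xs=np.arange(-68,-38,3.)
for x in xs:
  ys=np.arange(-34,4,.5);q=np.array([proj('top',np.r_[(R0@[x,y]+t0)/1000,.017]) for y in ys],np.float32)
  v=cv2.remap(im,q[:,:1],q[:,1:],cv2.INTER_LINEAR).ravel();w=np.clip(v-134,0,None);C.append((w*ys).sum()/w.sum())
print(np.round(C,1),np.polyfit(xs,C,1))
E
```

```text
[-83.31299431 -15.71776387] [-27.50720072 -18.10747227] 1.5280006031176263 55.85693604841718
[-16.5 -16.4 -16.3 -16.3 -16.5 -16.3 -16.4 -16.3 -16.9 -17. ] [-1.55447315e-02 -1.73515432e+01]
```

```bash
python3 -c "
from cell import workorder
print(workorder.hand_in())"
```

```text
the job is handed in; nothing more can be done
None
```

The plate lies flat over both pins, the catch is closed against its stop (measured at about 1.53–1.56 rad), the tin, scoop and timer show no shift in the top camera view, and the job was handed in after about 16.5 s of robot time.

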